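# Set out the doming stakes in order of size

### The arm

A 6-joint arm with a two-finger parallel gripper is mounted at the origin on the work surface. World frame = base frame: x ahead of the robot, y to its left, z up, the work surface at z = 0. Lengths are in m, angles in rad, forces in N, time in s.
With the tool pointing down it reaches from about 0.25 to 0.775 m from the base axis. Payload 4 kg.
Tool frame: the origin (TCP) lies between the finger pads; the fingertips stand 25 mm ahead of it and the grasp point (between the pads) lies 6 mm ahead of it (robot.tip_reach is the distance from the TCP to the fingertips, in m); z points along the fingers, y is the line along which they close (so a half turn about z gives the same grasp; the last joint's range is limited). The gripper opens to 94 mm and grips with 3 to 60 N. Pads are 16 mm wide; open, the fingers measure 119 mm over their backs; the gripper's body (75 mm by 177 mm) begins 78 mm behind the grasp point.
Start: joints at [1.129, 0.087, 1.371, -0, 1.684, -0.103], TCP at [0.183, 0.519, 0.231] pointing down, gripper open.
Joint ranges: [-3.1, 3.1], [-0.76, 2.03], [0.27, 2.55], [-1.08, 4.22], [0.17, 2.65], [-2.57, 2.57]. Speed limits (rad/s): [2.79, 2.79, 3.14, 3.14, 3.14, 3.14].

### API

Orientations are given as [roll, pitch, yaw] about the fixed x, y, z axes, in that order (R = Rz(yaw) Ry(pitch) Rx(roll)).
In Python, from bench import sensors, snapshot, camera_info, ticket, robot gives the robot as it stands.
- The arm moves only by the tool arm_command, never from a script. Its argument "plan" is a list of rows, each an object with "grip": the closure, from -1 (fully open) to 1 (shut); "slide": the shift along the tool's x, y, z normalised to -1 to 1, where 1 is 500 mm, a list of three; "spin": the turn about the tool's z normalised to -1 to 1, where 1 is 5 degrees. A call has 1 to 10 rows; each row shifts and turns the commanded pose from where the row before left it, along the tool's axes as they then stand; what a row does not reach is not made up. A row lasts 1/8 s, in which the tool goes at most 62.5 mm and 10.7 degrees, less where a joint would pass 70% of its speed; a pose out of reach is approached as far as the arm can. A call with a number of a shift or a turn outside -1 to 1 is refused whole. A call with a gripper value outside its range is refused whole. The fingers move at their own pace and stop on an object; the grip force is fixed at half the most. Time passes only in rows, so rows that do not move let the fingers close. It gives the time, the measured TCP pose, the force, the opening and the grip force at its end, in the units of the state.
- sensors.get_obs(): the state, without advancing time (a new reading comes with each control period).
- snapshot(name): name is "side" or "top"; returns the picture (384x512x3 uint8, red, green, blue); there is no depth.
- camera_info(name): a dict with "fx", "fy", "cx", "cy" (pixels), "k1" (the pictures are not rectified: a ray, as slopes to the right and down, at radius r is drawn at 1 + k1 r^2 times it, then the intrinsics apply), "position" and "rotation" of the camera in the world. Camera axes: x right, y up, looking along -z (the intrinsics and any distortion apply to the point x, -y, -z); pixel columns grow to the right and rows downward; lengths in m; the calibration is good to about 2 mm. A picture is of the moment at which its call begins. camera_info takes no time and is no camera call.
- ticket.close_job(): hands the job in; it is judged then, once.
The state is a dict: "time": time; "joint_positions": joint angles; "qvel": joint speeds; "joint_torque": joint torques, N m; "tool_pos": TCP position; "ee_rot": TCP orientation; "wrist_force": force on the tool from outside, world axes, zero at the start; "wrist_torque": the same for the moment, N m; "width": finger opening in m; "finger_force": force on a finger pad.
Only numpy, scipy, OpenCV 4.12 (cv2) and the standard library are available. Lean on these libraries where they do the work, as an engineer would, in place of code of your own. Each camera call takes 0.05 s, during which the arm holds its last target. There are 200 camera calls.

### The job

Set the four steel doming stakes out on the rack board in order of size, one standing upright in the middle of each leather pad: the largest on the red pad at the end, then ever smaller along the row to the smallest at the far end. Do not knock any stake over, and leave the copper bowl and the hammer where they are.

Things in the scene. Friction and masses are not known exactly. Their poses are not given: they have to be found in the camera images.
- stake_54_mid (a point): The largest of four loose solid-steel doming stakes: an upright round stake with a smooth shallow domed crown, 54 mm across and 55.5 mm tall, about 780 g. From its flat underside up: dark foot 46 mm across to 14 mm, flaring to the full 54 mm at 18 mm, straight polished band from 18 to 42 mm (grip here), dome above. The point is on its axis, half-way up (27.8 mm above its underside); z is its axis, up. Starts standing on the bench, left or right of the board.
- stake_44_mid (a point): The second largest of four loose solid-steel doming stakes: an upright round stake with a smooth shallow domed crown, 44 mm across and 53.0 mm tall, about 520 g. From its flat underside up: dark foot 37 mm across to 14 mm, flaring to the full 44 mm at 18 mm, straight polished band from 18 to 42 mm (grip here), dome above. The point is on its axis, half-way up (26.5 mm above its underside); z is its axis, up. Starts standing on the bench, left or right of the board.
- stake_34_mid (a point): The second smallest of four loose solid-steel doming stakes: an upright round stake with a smooth shallow domed crown, 34 mm across and 50.5 mm tall, about 310 g. From its flat underside up: dark foot 29 mm across to 14 mm, flaring to the full 34 mm at 18 mm, straight polished band from 18 to 42 mm (grip here), dome above. The point is on its axis, half-way up (25.2 mm above its underside); z is its axis, up. Starts standing on the bench, left or right of the board.
- stake_24_mid (a point): The smallest of four loose solid-steel doming stakes: an upright round stake with a smooth shallow domed crown, 24 mm across and 48.0 mm tall, about 160 g. From its flat underside up: dark foot 20 mm across to 14 mm, flaring to the full 24 mm at 18 mm, straight polished band from 18 to 42 mm (grip here), dome above. The point is on its axis, half-way up (24.0 mm above its underside); z is its axis, up. Starts standing on the bench, left or right of the board.
- pad_red: The bright red round leather pad, 72 mm across, 3 mm thick, fixed on the wooden rack board (board 90 x 370 mm, 15 mm thick, fixed on the bench; its pads' tops are 18 mm above the bench). The four pads lie in one straight row along the board, 90 mm centre to centre. Origin: centre of its underside, so its top is 3 mm above the origin. It is always at one end of the row, the left or the right.
- pad_a: A dark brown round leather pad, 72 mm across, 3 mm thick, fixed on the wooden rack board (board 90 x 370 mm, 15 mm thick, fixed on the bench; its pads' tops are 18 mm above the bench). The four pads lie in one straight row along the board, 90 mm centre to centre. Origin: centre of its underside, so its top is 3 mm above the origin. The three brown pads look alike; their place in the row is told by how far they are from the red pad.
- pad_b: A dark brown round leather pad, 72 mm across, 3 mm thick, fixed on the wooden rack board (board 90 x 370 mm, 15 mm thick, fixed on the bench; its pads' tops are 18 mm above the bench). The four pads lie in one straight row along the board, 90 mm centre to centre. Origin: centre of its underside, so its top is 3 mm above the origin. The three brown pads look alike; their place in the row is told by how far they are from the red pad.
- pad_c: A dark brown round leather pad, 72 mm across, 3 mm thick, fixed on the wooden rack board (board 90 x 370 mm, 15 mm thick, fixed on the bench; its pads' tops are 18 mm above the bench). The four pads lie in one straight row along the board, 90 mm centre to centre. Origin: centre of its underside, so its top is 3 mm above the origin. The three brown pads look alike; their place in the row is told by how far they are from the red pad.
- bowl: Small open copper bowl, 90 mm across, 35 mm high, standing loose between the robot and the board. Bystander, to be left alone. Origin: centre of its underside.
- hammer: Hammer with wooden handle, 260 mm long, lying loose on the bench beyond the board, about along y. Bystander, to be left alone. Its own x axis runs along the handle towards the head.
Not all that is in view belongs to the job. Leave any purple look-alike of the part that bears stake_24_mid alone.

How it is judged:
By the outcome, as a careful person would: the job done as asked, in the order asked, and still so for the second after the job is handed in, with the robot touching nothing.
It also fails if it takes over 112 s, if anything falls off the work surface, if the arm or the gripper's body presses on something with over 40 N, if the wrist force passes 120 N, or if a joint passes its speed limit or range.

## Working session

There is one attempt and no reset: what is moved stays moved. The work goes in short steps, Python scripts to look and compute and a tool call to move; the robot and the scene stay as the last step left them, time stands still between calls to the robot, and variables do not carry over. Pictures are saved under pics/ and viewed, at most 14 in all, crops included, and the job is handed in when it is done.

Besides the shell and the picture viewer there is one more tool, called after ">>>" by a JSON object that holds its "name" and its "arguments", one argument or row to a line. arm_command: Moves the arm, as the interface text tells. Scaled input: -1 to 1 covers 500 mm each way for a shift and 5 degrees each way for a turn. Its arguments: {"type":"object","properties":{"plan":{"type":"array","items":{"type":"object","properties":{"grip":{"type":"number"},"slide":{"type":"array","items":{"type":"number"}},"spin":{"type":"number"}}}}},"required":["plan"]}

```bash
mkdir -p pics; ls; python3 - <<'E'
from bench import sensors, snapshot, camera_info, robot
import cv2,numpy as np
for n in("top","side"):
    cv2.imwrite(f"pics/{n}0.png",snapshot(n)[:,:,::-1]); print(n,camera_info(n))
o=sensors.get_obs(); print({k:np.round(v,4) for k,v in o.items()})
E
```

```text
pics
top {'fx': 365.62420256775744, 'fy': 365.62420256775744, 'cx': 258.74872151888104, 'cy': 193.2408468585134, 'k1': -0.09272952202661125, 'position': array([0.50343892, 0.00432385, 0.99888206]), 'rotation': array([ 0.05657423,  0.03491461, -1.58668787])}
side {'fx': 414.2746552740734, 'fy': 414.2746552740734, 'cx': 252.3199069982732, 'cy': 188.6181288755961, 'k1': -0.04548488482757688, 'position': array([0.50636635, 0.82167822, 0.72080617]), 'rotation': array([ 0.87608018, -0.02252807, -3.02686883])}
{'time': np.float64(0.1), 'joint_positions': array([ 1.1289,  0.0879,  1.3721,  0.    ,  1.6836, -0.103 ]), 'qvel': array([ 0.001 , -0.0021, -0.0031,  0.0003, -0.0019, -0.0001]), 'joint_torque': array([ 1.80000e-03, -3.41249e+01, -3.03304e+01,  7.20000e-02,
        3.03000e-02, -1.00000e-04]), 'tool_pos': array([0.1826, 0.5183, 0.2294]), 'ee_rot': array([-3.1396e+00, -2.0000e-04,  2.8027e+00]), 'wrist_force': array([-1.0184,  0.3176, -0.338 ]), 'wrist_torque': array([ 0.0697, -0.0146, -0.0234]), 'finger_force': np.float64(0.0), 'width': np.float64(0.0938)}
```

View pics/top0.png

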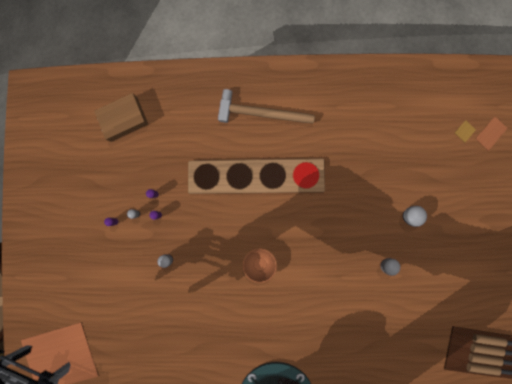

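View pics/side0.png

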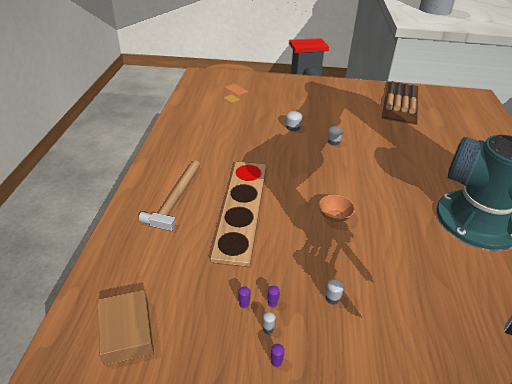

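The top view shows the pads in a row at about row 176: red at column 306, brown at 272, 239 and 206. The grey stakes are at (416,216), (391,267), (164,261) and (132,214), the last one ringed by three purple decoys. The side view agrees: stakes at (293,120), (335,134), (334,291) and (269,322).

```bash
cat > h.py <<'E'
import numpy as np,cv2
from scipy.spatial.transform import Rotation as R
from bench import sensors, snapshot, camera_info
def K(c): return np.array([[c['fx'],0,c['cx']],[0,c['fy'],c['cy']],[0,0,1.]]),np.array([c['k1'],0,0,0.])
def ray(n,p):
    c=camera_info(n);k,d=K(c)
    u=cv2.undistortPoints(np.array([[p]],float),k,d)[0,0]
    return np.array(c['position']),R.from_euler('xyz',c['rotation']).apply([u[0],-u[1],-1])
def plane(n,p,z):
    o,d=ray(n,p); return o+d*(z-o[2])/d[2]
def proj(n,X):
    c=camera_info(n);k,d=K(c)
    q=R.from_euler('xyz',c['rotation']).inv().apply(np.array(X)-c['position'])*[1,-1,-1]
    return cv2.projectPoints(q[None],np.zeros(3),np.zeros(3),k,d)[0][0,0]
def tri(p,q):
    (a,u),(b,v)=ray('top',p),ray('side',q)
    s=np.linalg.lstsq(np.c_[u,-v],b-a,rcond=None)[0]
    A,B=a+u*s[0],b+v*s[1]; return (A+B)/2,np.linalg.norm(A-B)
def blobs(m,lo=20,hi=4000):
    n,l,s,c=cv2.connectedComponentsWithStats(m.astype(np.uint8))
    return [(c[i].round(2),s[i]) for i in range(1,n) if lo<s[i][4]<hi]
E
python3 - <<'E'
from h import *
I={n:snapshot(n) for n in("top","side")}
for n in I:
    h=cv2.cvtColor(I[n],cv2.COLOR_RGB2HSV).astype(int); H,S,V=h[...,0],h[...,1],h[...,2]
    print(n)
    for nm,m in dict(red=((H<6)|(H>174))&(S>190)&(V>110),brown=(V<55)&(S>60),grey=(S<70)&(V>60),purple=(H>120)&(H<160)&(S>100)).items():
        if nm in('red','brown'): m=cv2.morphologyEx(m.astype(np.uint8),cv2.MORPH_OPEN,np.ones((3,3)))
        for c,s in blobs(m,15,900):
            z=.018 if nm in('red','brown') else .03
            print(nm,c,s,plane(n,c,z).round(4))
E
python3 - <<'E'
import cv2
a=cv2.imread('pics/top0.png');b=cv2.imread('pics/side0.png')
z=lambda i,x,y:cv2.resize(i[y:y+70,x:x+95],(380,280),interpolation=cv2.INTER_NEAREST)
cv2.imwrite('pics/z0.png',cv2.vconcat([cv2.hconcat([z(a,95,205),z(a,350,205)]),cv2.hconcat([z(b,260,270),z(b,270,95)])]))
E
```

```text
top
red [305.63 174.74] [294 163  24  25 477] [ 0.6071 -0.0892  0.018 ]
brown [206.03 176.07] [195 165  23  23 419] [0.6088 0.1802 0.018 ]
brown [239.02 175.68] [228 165  23  23 417] [0.608  0.0903 0.018 ]
brown [272.31 175.18] [261 164  23  23 416] [6.076e-01 4.000e-04 1.800e-02]
brown [114.5 221. ] [113 219   4   5  20] [0.49   0.4369 0.018 ]
brown [475.73 333.27] [451 327  61  14 306] [ 0.1686 -0.5452  0.018 ]
brown [  0.96 340.81] [  0 332   3  18  52] [0.1444 0.7923 0.018 ]
brown [508.68 358.64] [506 357   6   4  22] [ 0.0915 -0.6431  0.018 ]
brown [293.35 372.88] [291 368   7  12  57] [ 0.0774 -0.0471  0.018 ]
brown [305.67 381.83] [303 380   6   4  18] [ 0.0525 -0.0797  0.018 ]
grey [224.72 105.63] [218  89  14  34 333] [0.799 0.126 0.03 ]
grey [414.79 215.95] [403 206  24  21 395] [ 0.4911 -0.3761  0.03  ]
grey [131.8  213.61] [127 209  11  10  84] [0.5097 0.3826 0.03  ]
grey [164.17 260.79] [157 255  15  13 145] [0.3823 0.2935 0.03  ]
grey [390.9  266.66] [381 258  19  17 229] [ 0.3589 -0.3081  0.03  ]
grey [  8.25 362.44] [  4 360  12   6  36] [0.0869 0.7619 0.03  ]
grey [ 
[... 1932 characters left out ...]
2  37  19 469] [0.795  0.1443 0.03  ]
grey [443.   225.93] [438 220  13  13  29] [0.1148 0.0707 0.03  ]
grey [460.47 230.78] [456 227  10   8  55] [0.076 0.082 0.03 ]
grey [467.31 242.59] [455 235  27  14  49] [0.0701 0.1198 0.03  ]
grey [493.79 249.42] [489 249  11   2  19] [0.0136 0.1339 0.03  ]
grey [334.22 290.69] [326 279  18  25 343] [0.3842 0.294  0.03  ]
grey [268.68 321.43] [263 312  13  22 225] [0.5103 0.3813 0.03  ]
grey [507.72 323.64] [504 316   8  16  58] [0.0495 0.3318 0.03  ]
purple [243.9  296.58] [238 287  12  21 204] [0.564  0.3316 0.03  ]
purple [272.87 295.6 ] [268 286  12  21 206] [0.507  0.3218 0.03  ]
purple [276.73 354.7 ] [271 344  13  23 246] [0.4904 0.4464 0.03  ]
```

View pics/z0.png

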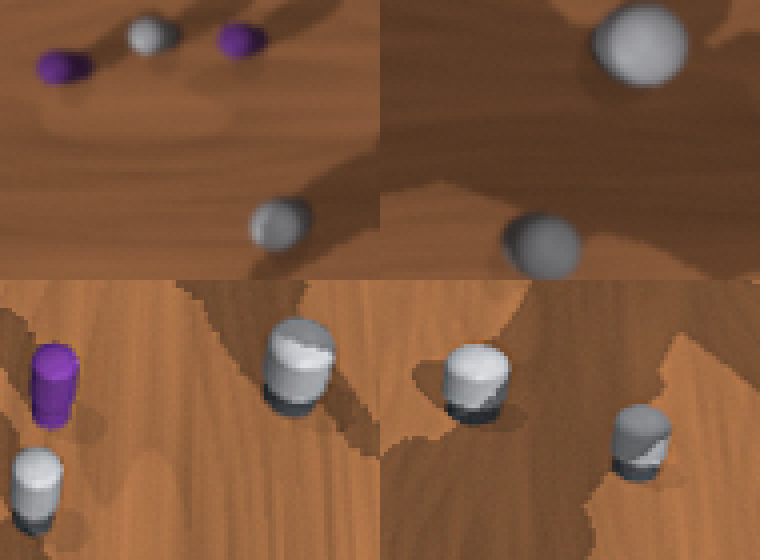

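```bash
python3 - <<'E'
from h import *
P=dict(s54=((414.79,215.95),(293.63,119.14)),s44=((390.9,266.66),(334.68,134.84)),s34=((164.17,260.79),(334.22,290.69)),s24=((131.8,213.61),(268.68,321.43)),
 red=((305.63,174.74),(248.04,172.29)),p1=((272.31,175.18),(242.46,193.15)),p2=((239.02,175.68),(238.26,216.91)),p3=((206.03,176.07),(233.7,242.7)))
for k,(p,q) in P.items():
    X,e=tri(p,q); z=.018 if k[0] in'rp' else .036
    print(k,X.round(4),'gap',round(e,4),'top-plane',plane('top',p,z)[:2].round(4),'side-plane',plane('side',q,.018 if k[0] in'rp' else .031)[:2].round(4))
E
```

```text
s54 [ 0.4917 -0.3758  0.0307] gap 0.0012 top-plane [ 0.4912 -0.3738] side-plane [ 0.4923 -0.3753]
s44 [ 0.359  -0.3099  0.0245] gap 0.0019 top-plane [ 0.3597 -0.3062] side-plane [ 0.3614 -0.2991]
s34 [0.3831 0.2936 0.0295] gap 0.0019 top-plane [0.383  0.2917] side-plane [0.3844 0.2948]
s24 [0.51   0.3821 0.0313] gap 0.0006 top-plane [0.5097 0.3803] side-plane [0.5103 0.3819]
red [ 0.6074 -0.0894  0.0161] gap 0.0001 top-plane [ 0.6071 -0.0892] side-plane [ 0.6071 -0.087 ]
p1 [6.095e-01 4.000e-04 1.500e-02] gap 0.0031 top-plane [6.076e-01 4.000e-04] side-plane [0.6106 0.0038]
p2 [0.6089 0.0906 0.0146] gap 0.001 top-plane [0.608  0.0903] side-plane [0.6089 0.0941]
p3 [0.608  0.1801 0.0181] gap 0.0015 top-plane [0.6088 0.1802] side-plane [0.6073 0.18  ]
```

>>> {"name": "arm_command", "arguments": {
  "plan": [
    {"grip": -1,"slide": [0,0,0],"spin": 1},
    {"grip": -1,"slide": [0,0,0],"spin": 1},
    {"grip": -1,"slide": [0,0,0],"spin": 1},
    {"grip": -1,"slide": [0,0,0],"spin": 1},
    {"grip": -1,"slide": [0,0,0],"spin": 1},
    {"grip": -1,"slide": [0,0,0],"spin": 1},
    {"grip": -1,"slide": [0,0,0],"spin": 1},
    {"grip": -1,"slide": [0,0,0],"spin": 1},
    {"grip": -1,"slide": [0,0,0],"spin": 1},
    {"grip": -1,"slide": [0,0,0],"spin": 1}
  ]
}}

```text
time: 1.45
tool_pos: [0.1827, 0.5186, 0.2301]
ee_rot: [-3.141, 0.0, 1.927]
wrist_force: [0.3, 0.7, 0.3]
width: 0.0936
finger_force: 0.0
```

>>> {"name": "arm_command", "arguments": {
  "plan": [
    {"grip": -1,"slide": [0,0,0],"spin": 1},
    {"grip": -1,"slide": [0,0,0],"spin": 1},
    {"grip": -1,"slide": [0,0,0],"spin": 1},
    {"grip": -1,"slide": [0,0,0],"spin": 1},
    {"grip": -1,"slide": [0,0,0],"spin": 0.12},
    {"grip": -1,"slide": [0,0,0],"spin": 0}
  ]
}}

```text
time: 2.2
tool_pos: [0.1828, 0.5187, 0.2303]
ee_rot: [-3.141, 0.0, 1.572]
wrist_force: [0.7, 0.0, -0.2]
width: 0.0941
finger_force: 0.0
```

>>> {"name": "arm_command", "arguments": {
  "plan": [
    {"grip": -1,"slide": [-0.09,0.03,0],"spin": 0},
    {"grip": -1,"slide": [-0.09,0.03,0],"spin": 0},
    {"grip": -1,"slide": [-0.09,0.03,0],"spin": 0},
    {"grip": -1,"slide": [-0.09,0.03,0],"spin": 0},
    {"grip": -1,"slide": [-0.09,0.03,0],"spin": 0},
    {"grip": -1,"slide": [-0.09,0.03,0],"spin": 0},
    {"grip": -1,"slide": [-0.09,0.03,0],"spin": 0},
    {"grip": -1,"slide": [-0.09,0.03,0],"spin": 0},
    {"grip": -1,"slide": [-0.09,0.03,0],"spin": 0},
    {"grip": -1,"slide": [-0.09,0.03,0],"spin": 0}
  ]
}}

```text
time: 3.45
tool_pos: [0.3329, 0.0672, 0.2308]
ee_rot: [3.14, -0.0, 1.572]
wrist_force: [0.5, 0.3, 0.4]
width: 0.0942
finger_force: 0.0
```

>>> {"name": "arm_command", "arguments": {
  "plan": [
    {"grip": -1,"slide": [-0.09,0.03,0],"spin": 0},
    {"grip": -1,"slide": [-0.09,0.03,0],"spin": 0},
    {"grip": -1,"slide": [-0.09,0.03,0],"spin": 0},
    {"grip": -1,"slide": [-0.09,0.03,0],"spin": 0},
    {"grip": -1,"slide": [-0.09,0.03,0],"spin": 0},
    {"grip": -1,"slide": [-0.09,0.03,0],"spin": 0},
    {"grip": -1,"slide": [-0.09,0.03,0],"spin": 0},
    {"grip": -1,"slide": [-0.09,0.03,0],"spin": 0},
    {"grip": -1,"slide": [-0.08,0.03,0],"spin": 0},
    {"grip": -1,"slide": [0,0,0],"spin": 0}
  ]
}}

```text
time: 4.7
tool_pos: [0.4677, -0.3335, 0.2289]
ee_rot: [-3.14, -0.001, 1.569]
wrist_force: [1.0, 0.6, -0.5]
width: 0.0943
finger_force: 0.0
```

>>> {"name": "arm_command", "arguments": {
  "plan": [
    {"grip": -1,"slide": [-0.084,0.048,0],"spin": 0},
    {"grip": -1,"slide": [0,0,0.06],"spin": 0},
    {"grip": -1,"slide": [0,0,0.07],"spin": 0},
    {"grip": -1,"slide": [0,0,0.07],"spin": 0},
    {"grip": -1,"slide": [0,0,0],"spin": 0}
  ]
}}

```text
time: 5.32
tool_pos: [0.4899, -0.3707, 0.127]
ee_rot: [-3.136, -0.006, 1.572]
wrist_force: [0.6, -0.2, 0.1]
width: 0.0938
finger_force: 0.0
```

```bash
python3 - <<'E'
from h import *
import numpy as np
o=sensors.get_obs();print(o['tool_pos'])
a=snapshot('top')[...,::-1];b=snapshot('side')[...,::-1]
z=lambda i,x,y:cv2.resize(i[y:y+110,x:x+150],(400,293))
cv2.imwrite('pics/z1.png',cv2.hconcat([z(a,340,160),z(b,220,50)]))
E
```

```text
[ 0.4898881  -0.37073693  0.12702511]
```

View pics/z1.png

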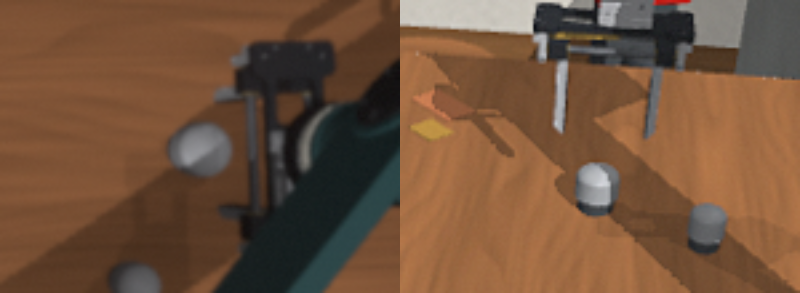

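>>> {"name": "arm_command", "arguments": {
  "plan": [
    {"grip": -1,"slide": [-0.006,0.002,0],"spin": 0},
    {"grip": -1,"slide": [0,0,0.04],"spin": 0},
    {"grip": -1,"slide": [0,0,0.04],"spin": 0},
    {"grip": -1,"slide": [0,0,0],"spin": 0},
    {"grip": -1,"slide": [0,0,0],"spin": 0}
  ]
}}

```text
time: 6.05
tool_pos: [0.4934, -0.377, 0.0923]
ee_rot: [3.139, 0.002, 1.571]
wrist_force: [0.2, -0.4, 0.5]
width: 0.0941
finger_force: 0.0
```

>>> {"name": "arm_command", "arguments": {
  "plan": [
    {"grip": -1,"slide": [0,0,0.04],"spin": 0},
    {"grip": -1,"slide": [0,0,0.04],"spin": 0},
    {"grip": -1,"slide": [0,0,0.03],"spin": 0},
    {"grip": -1,"slide": [0,0,0],"spin": 0},
    {"grip": 1,"slide": [0,0,0],"spin": 0},
    {"grip": 1,"slide": [0,0,0],"spin": 0},
    {"grip": 1,"slide": [0,0,0],"spin": 0},
    {"grip": 1,"slide": [0,0,0],"spin": 0},
    {"grip": 1,"slide": [0,0,0],"spin": 0}
  ]
}}

```text
time: 7.18
tool_pos: [0.4928, -0.3764, 0.0358]
ee_rot: [3.141, 0.0, 1.57]
wrist_force: [0.2, -0.4, 0.3]
width: 0.0531
finger_force: 30.0
```

>>> {"name": "arm_command", "arguments": {
  "plan": [
    {"grip": 1,"slide": [0,0,-0.04],"spin": 0},
    {"grip": 1,"slide": [0,0,-0.08],"spin": 0},
    {"grip": 1,"slide": [0,0,-0.08],"spin": 0},
    {"grip": 1,"slide": [0.05,0.02,0],"spin": 0},
    {"grip": 1,"slide": [0.08,0.03,0],"spin": 0},
    {"grip": 1,"slide": [0.08,0.03,0],"spin": 0},
    {"grip": 1,"slide": [0.08,0.03,0],"spin": 0},
    {"grip": 1,"slide": [0.08,0.03,0],"spin": 0},
    {"grip": 1,"slide": [0.08,0.03,0],"spin": 0},
    {"grip": 1,"slide": [0.08,0.03,0],"spin": 0}
  ]
}}

```text
time: 8.43
tool_pos: [0.5918, -0.1096, 0.1341]
ee_rot: [-3.138, -0.001, 1.571]
wrist_force: [1.0, -0.2, -9.0]
width: 0.0528
finger_force: 30.0
```

>>> {"name": "arm_command", "arguments": {
  "plan": [
    {"grip": 1,"slide": [0.044,0.03,0],"spin": 0},
    {"grip": 1,"slide": [0,0,0],"spin": 0},
    {"grip": 1,"slide": [0,0,0],"spin": 0},
    {"grip": 1,"slide": [0,0,0],"spin": 0}
  ]
}}

```text
time: 8.93
tool_pos: [0.6069, -0.0902, 0.135]
ee_rot: [-3.14, -0.0, 1.569]
wrist_force: [-0.2, 0.7, -8.8]
width: 0.0535
finger_force: 30.0
```

>>> {"name": "arm_command", "arguments": {
  "plan": [
    {"grip": 1,"slide": [0.002,0.002,0.05],"spin": 0},
    {"grip": 1,"slide": [0,0,0.05],"spin": 0},
    {"grip": 1,"slide": [0,0,0.04],"spin": 0},
    {"grip": 1,"slide": [0,0,0.01],"spin": 0},
    {"grip": 1,"slide": [0,0,0],"spin": 0},
    {"grip": 1,"slide": [0,0,0],"spin": 0}
  ]
}}

```text
time: 9.68
tool_pos: [0.6097, -0.0886, 0.0621]
ee_rot: [3.139, 0.001, 1.57]
wrist_force: [1.0, -0.2, -8.8]
width: 0.0529
finger_force: 30.0
```

```bash
python3 - <<'E'
from h import *
import numpy as np
a=snapshot('top')[...,::-1];b=snapshot('side')[...,::-1]
z=lambda i,x,y:cv2.resize(i[y:y+110,x:x+150],(400,293))
cv2.imwrite('pics/z2.png',cv2.hconcat([z(a,220,120),z(b,180,110)]))
E
```

```text
(no output)
```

View pics/z2.png

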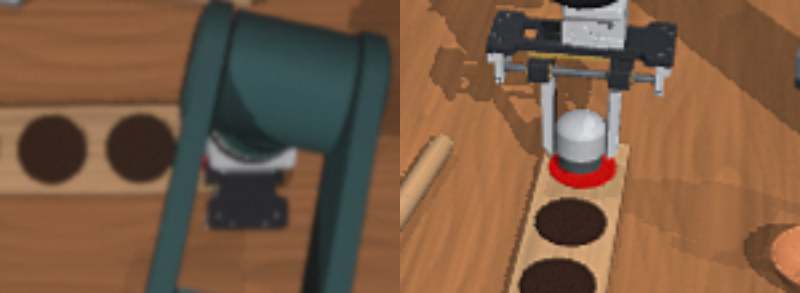

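The side crop shows the stake hovering centrally over the red pad, with its foot at about (580,165) and the pad centre at about (583,169).

>>> {"name": "arm_command", "arguments": {
  "plan": [
    {"grip": 1,"slide": [0,0,0.006],"spin": 0},
    {"grip": 1,"slide": [0,0,0.006],"spin": 0},
    {"grip": 1,"slide": [0,0,0],"spin": 0},
    {"grip": 1,"slide": [0,0,0],"spin": 0}
  ]
}}

```text
time: 10.28
tool_pos: [0.6086, -0.0883, 0.0543]
ee_rot: [-3.141, -0.0, 1.571]
wrist_force: [-0.3, 0.3, -8.9]
width: 0.0534
finger_force: 30.0
```

>>> {"name": "arm_command", "arguments": {
  "plan": [
    {"grip": 1,"slide": [0,0,0.002],"spin": 0},
    {"grip": 1,"slide": [0,0,0],"spin": 0},
    {"grip": 1,"slide": [0,0,0],"spin": 0}
  ]
}}

```text
time: 10.65
tool_pos: [0.6088, -0.0883, 0.0538]
ee_rot: [3.141, 0.0, 1.571]
wrist_force: [-0.1, 0.2, -7.6]
width: 0.0527
finger_force: 30.0
```

>>> {"name": "arm_command", "arguments": {
  "plan": [
    {"grip": 1,"slide": [0,0,0.001],"spin": 0},
    {"grip": 1,"slide": [0,0,0],"spin": 0},
    {"grip": -1,"slide": [0,0,0],"spin": 0},
    {"grip": -1,"slide": [0,0,0],"spin": 0},
    {"grip": -1,"slide": [0,0,0],"spin": 0},
    {"grip": -1,"slide": [0,0,-0.04],"spin": 0},
    {"grip": -1,"slide": [0,0,-0.08],"spin": 0},
    {"grip": -1,"slide": [0,0,-0.08],"spin": 0},
    {"grip": -1,"slide": [0,0,0],"spin": 0}
  ]
}}

```text
time: 11.78
tool_pos: [0.6116, -0.089, 0.1597]
ee_rot: [3.13, 0.003, 1.571]
wrist_force: [-0.7, 0.2, -0.5]
width: 0.0941
finger_force: 0.0
```

>>> {"name": "arm_command", "arguments": {
  "plan": [
    {"grip": -1,"slide": [-0.04,-0.05,0],"spin": 0},
    {"grip": -1,"slide": [-0.07,-0.08,0],"spin": 0},
    {"grip": -1,"slide": [-0.07,-0.08,0],"spin": 0},
    {"grip": -1,"slide": [-0.07,-0.08,0],"spin": 0},
    {"grip": -1,"slide": [-0.07,-0.08,0],"spin": 0},
    {"grip": -1,"slide": [-0.07,-0.08,0],"spin": 0},
    {"grip": -1,"slide": [-0.048,-0.05,0],"spin": 0},
    {"grip": -1,"slide": [0,0,0],"spin": 0},
    {"grip": -1,"slide": [0,0,0],"spin": 0}
  ]
}}

```text
time: 12.9
tool_pos: [0.3589, -0.3067, 0.1526]
ee_rot: [3.141, -0.001, 1.571]
wrist_force: [0.5, -0.3, 1.3]
width: 0.0939
finger_force: 0.0
```

```bash
python3 - <<'E'
from h import *
a=snapshot('top');b=snapshot('side')
z=lambda i,x,y:cv2.resize(i[y:y+110,x:x+150,::-1],(400,293))
cv2.imwrite('pics/z3.png',cv2.hconcat([z(a,280,160),z(b,230,90)]))
for n,xs in(('top',(.018,.042,.053)),('side',(0,.018,.042,.053))):
    print(n,[proj(n,(.360,-.3075,z)).round(1) for z in xs], proj(n,(.608,-.089,.055)))
E
```

```text
top [array([389.2, 265.6]), array([392.1, 266.9]), array([393.5, 267.5])] [306.86382033 172.87967232]
side [array([333.6, 141.8]), array([334.4, 137. ]), array([335.5, 130.4]), array([336.1, 127.4])] [248.02563286 161.06496476]
```

View pics/z3.png

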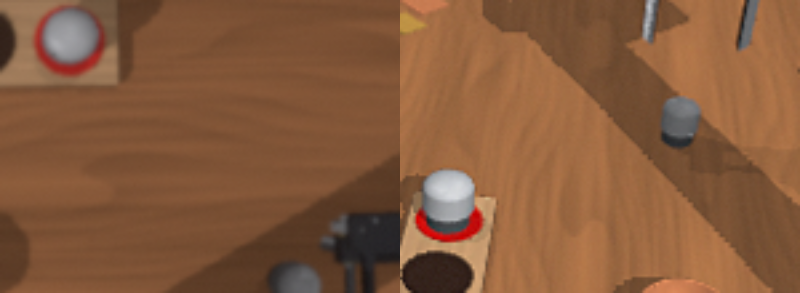

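Stake 54 stands upright and centred on the red pad, crown at crop (69,37). Stake 44 is at crop (680,121), which is column 335 as predicted. Descending.

>>> {"name": "arm_command", "arguments": {
  "plan": [
    {"grip": -1,"slide": [-0.001,0.002,0.05],"spin": 0},
    {"grip": -1,"slide": [0,0,0.05],"spin": 0},
    {"grip": -1,"slide": [0,0,0.05],"spin": 0},
    {"grip": -1,"slide": [0,0,0.04],"spin": 0},
    {"grip": -1,"slide": [0,0,0.02],"spin": 0},
    {"grip": -1,"slide": [0,0,0],"spin": 0},
    {"grip": -1,"slide": [0,0,0],"spin": 0}
  ]
}}

```text
time: 13.88
tool_pos: [0.3604, -0.3081, 0.0489]
ee_rot: [3.14, 0.001, 1.571]
wrist_force: [-0.4, -0.2, 0.6]
width: 0.094
finger_force: 0.0
```

>>> {"name": "arm_command", "arguments": {
  "plan": [
    {"grip": -1,"slide": [0,0,0.024],"spin": 0},
    {"grip": -1,"slide": [0,0,0],"spin": 0},
    {"grip": 1,"slide": [0,0,0],"spin": 0},
    {"grip": 1,"slide": [0,0,0],"spin": 0},
    {"grip": 1,"slide": [0,0,0],"spin": 0},
    {"grip": 1,"slide": [0,0,0],"spin": 0},
    {"grip": 1,"slide": [0,0,0],"spin": 0},
    {"grip": 1,"slide": [0,0,0],"spin": 0}
  ]
}}

```text
time: 14.88
tool_pos: [0.3604, -0.3079, 0.0362]
ee_rot: [3.14, 0.0, 1.571]
wrist_force: [3.0, -0.0, -0.6]
width: 0.0433
finger_force: 30.0
```

>>> {"name": "arm_command", "arguments": {
  "plan": [
    {"grip": 1,"slide": [0,0,-0.05],"spin": 0},
    {"grip": 1,"slide": [0,0,-0.09],"spin": 0},
    {"grip": 1,"slide": [0,0,-0.08],"spin": 0},
    {"grip": 1,"slide": [0.05,0.04,0],"spin": 0},
    {"grip": 1,"slide": [0.08,0.064,0],"spin": 0},
    {"grip": 1,"slide": [0.08,0.064,0],"spin": 0},
    {"grip": 1,"slide": [0.08,0.064,0],"spin": 0},
    {"grip": 1,"slide": [0.08,0.064,0],"spin": 0},
    {"grip": 1,"slide": [0.08,0.064,0],"spin": 0},
    {"grip": 1,"slide": [0.08,0.064,0],"spin": 0}
  ]
}}

```text
time: 16.12
tool_pos: [0.5713, -0.0414, 0.1439]
ee_rot: [-3.137, -0.0, 1.571]
wrist_force: [1.2, -0.3, -4.7]
width: 0.043
finger_force: 30.0
```

>>> {"name": "arm_command", "arguments": {
  "plan": [
    {"grip": 1,"slide": [0.06,0.05,0],"spin": 0},
    {"grip": 1,"slide": [0.028,0.021,0],"spin": 0},
    {"grip": 1,"slide": [0,0,0],"spin": 0},
    {"grip": 1,"slide": [0,0,0],"spin": 0}
  ]
}}

```text
time: 16.62
tool_pos: [0.6062, -0.0001, 0.1454]
ee_rot: [-3.14, 0.001, 1.569]
wrist_force: [-0.7, 0.2, -4.4]
width: 0.0434
finger_force: 30.0
```

>>> {"name": "arm_command", "arguments": {
  "plan": [
    {"grip": 1,"slide": [0.002,0.002,0.05],"spin": 0},
    {"grip": 1,"slide": [0,0,0.05],"spin": 0},
    {"grip": 1,"slide": [0,0,0.05],"spin": 0},
    {"grip": 1,"slide": [0,0,0.02],"spin": 0},
    {"grip": 1,"slide": [0,0,0],"spin": 0},
    {"grip": 1,"slide": [0,0,0],"spin": 0}
  ]
}}

```text
time: 17.38
tool_pos: [0.6091, 0.0017, 0.0626]
ee_rot: [3.139, 0.0, 1.57]
wrist_force: [0.2, 0.3, -4.3]
width: 0.0432
finger_force: 30.0
```

>>> {"name": "arm_command", "arguments": {
  "plan": [
    {"grip": 1,"slide": [0,-0.001,0.008],"spin": 0},
    {"grip": 1,"slide": [0,0,0.006],"spin": 0},
    {"grip": 1,"slide": [0,0,0],"spin": 0},
    {"grip": 1,"slide": [0,0,0],"spin": 0}
  ]
}}

```text
time: 17.88
tool_pos: [0.608, 0.0022, 0.0543]
ee_rot: [3.141, 0.0, 1.571]
wrist_force: [-0.0, 0.0, -2.9]
width: 0.0433
finger_force: 30.0
```

Contact is starting: the load fell from 4.4 N to 2.9 N. One small step more, then release.

>>> {"name": "arm_command", "arguments": {
  "plan": [
    {"grip": 1,"slide": [0,0,0.001],"spin": 0},
    {"grip": 1,"slide": [0,0,0],"spin": 0},
    {"grip": -1,"slide": [0,0,0],"spin": 0},
    {"grip": -1,"slide": [0,0,0],"spin": 0},
    {"grip": -1,"slide": [0,0,0],"spin": 0},
    {"grip": -1,"slide": [0,0,-0.04],"spin": 0},
    {"grip": -1,"slide": [0,0,-0.08],"spin": 0},
    {"grip": -1,"slide": [0,0,-0.08],"spin": 0},
    {"grip": -1,"slide": [0,0,0],"spin": 0},
    {"grip": -1,"slide": [0,0,0],"spin": 0}
  ]
}}

```text
time: 19.12
tool_pos: [0.6072, 0.0022, 0.1525]
ee_rot: [-3.14, -0.0, 1.571]
wrist_force: [0.0, -0.1, -0.2]
width: 0.0942
finger_force: 0.0
```

>>> {"name": "arm_command", "arguments": {
  "plan": [
    {"grip": -1,"slide": [0.05,-0.04,0],"spin": 0},
    {"grip": -1,"slide": [0.08,-0.06,0],"spin": 0},
    {"grip": -1,"slide": [0.08,-0.06,0],"spin": 0},
    {"grip": -1,"slide": [0.08,-0.06,0],"spin": 0},
    {"grip": -1,"slide": [0.08,-0.06,0],"spin": 0},
    {"grip": -1,"slide": [0.08,-0.06,0],"spin": 0},
    {"grip": -1,"slide": [0.08,-0.06,0],"spin": 0},
    {"grip": -1,"slide": [0.052,-0.049,0],"spin": 0},
    {"grip": -1,"slide": [0,0,0],"spin": 0},
    {"grip": -1,"slide": [0,0,0],"spin": 0}
  ]
}}

```text
time: 20.38
tool_pos: [0.3831, 0.2924, 0.1521]
ee_rot: [-3.14, 0.002, 1.571]
wrist_force: [0.5, 0.3, -0.2]
width: 0.094
finger_force: 0.0
```

```bash
python3 - <<'E'
from h import *
a=snapshot('top');b=snapshot('side')
z=lambda i,x,y:cv2.resize(i[y:y+165,x:x+225,::-1],(400,293))
cv2.imwrite('pics/z4.png',cv2.hconcat([z(a,110,140),z(b,190,150)]))
E
```

```text
(no output)
```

View pics/z4.png

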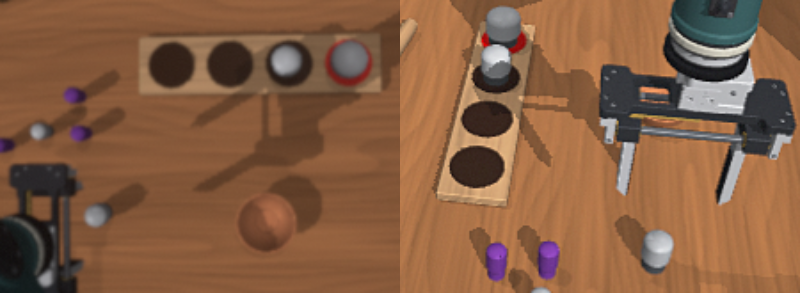

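Two stakes stand centred on their pads, crowns at crop (289,59) and (348,60). Stake 34 at crop (97,215) is undisturbed and lies between the fingers. Descending.

>>> {"name": "arm_command", "arguments": {
  "plan": [
    {"grip": -1,"slide": [0,0,0.05],"spin": 0},
    {"grip": -1,"slide": [0,0,0.05],"spin": 0},
    {"grip": -1,"slide": [0,0,0.05],"spin": 0},
    {"grip": -1,"slide": [0,0,0.04],"spin": 0},
    {"grip": -1,"slide": [0,0,0.02],"spin": 0},
    {"grip": -1,"slide": [0,0,0],"spin": 0},
    {"grip": -1,"slide": [0,0,0],"spin": 0}
  ]
}}

```text
time: 21.35
tool_pos: [0.3841, 0.2934, 0.0494]
ee_rot: [3.14, -0.001, 1.57]
wrist_force: [0.1, -0.5, -0.2]
width: 0.0939
finger_force: 0.0
```

>>> {"name": "arm_command", "arguments": {
  "plan": [
    {"grip": -1,"slide": [0,0,0.024],"spin": 0},
    {"grip": -1,"slide": [0,0,0],"spin": 0},
    {"grip": 1,"slide": [0,0,0],"spin": 0},
    {"grip": 1,"slide": [0,0,0],"spin": 0},
    {"grip": 1,"slide": [0,0,0],"spin": 0},
    {"grip": 1,"slide": [0,0,0],"spin": 0},
    {"grip": 1,"slide": [0,0,0],"spin": 0},
    {"grip": 1,"slide": [0,0,0],"spin": 0},
    {"grip": 1,"slide": [0,0,0],"spin": 0}
  ]
}}

```text
time: 22.48
tool_pos: [0.3836, 0.2932, 0.0366]
ee_rot: [3.141, -0.0, 1.571]
wrist_force: [0.3, -0.1, -0.4]
width: 0.0329
finger_force: 30.0
```

>>> {"name": "arm_command", "arguments": {
  "plan": [
    {"grip": 1,"slide": [0,0,-0.05],"spin": 0},
    {"grip": 1,"slide": [0,0,-0.09],"spin": 0},
    {"grip": 1,"slide": [0,0,-0.08],"spin": 0},
    {"grip": 1,"slide": [-0.04,0.04,0],"spin": 0},
    {"grip": 1,"slide": [-0.07,0.08,0],"spin": 0},
    {"grip": 1,"slide": [-0.07,0.08,0],"spin": 0},
    {"grip": 1,"slide": [-0.07,0.08,0],"spin": 0},
    {"grip": 1,"slide": [-0.07,0.08,0],"spin": 0},
    {"grip": 1,"slide": [-0.05,0.06,0],"spin": 0},
    {"grip": 1,"slide": [-0.034,0.028,0],"spin": 0}
  ]
}}

```text
time: 23.72
tool_pos: [0.6076, 0.0897, 0.1447]
ee_rot: [-3.138, -0.0, 1.569]
wrist_force: [-0.3, 0.1, -3.6]
width: 0.033
finger_force: 30.0
```

>>> {"name": "arm_command", "arguments": {
  "plan": [
    {"grip": 1,"slide": [0,0,0],"spin": 0},
    {"grip": 1,"slide": [0,0,0.05],"spin": 0},
    {"grip": 1,"slide": [0,0,0.05],"spin": 0},
    {"grip": 1,"slide": [0,0,0.04],"spin": 0},
    {"grip": 1,"slide": [0,0,0.02],"spin": 0},
    {"grip": 1,"slide": [0,0,0],"spin": 0},
    {"grip": 1,"slide": [0,0,0],"spin": 0}
  ]
}}

```text
time: 24.6
tool_pos: [0.6077, 0.0916, 0.0678]
ee_rot: [3.14, -0.0, 1.571]
wrist_force: [-0.2, 0.2, -2.4]
width: 0.0332
finger_force: 30.0
```

>>> {"name": "arm_command", "arguments": {
  "plan": [
    {"grip": 1,"slide": [0,0,0.014],"spin": 0},
    {"grip": 1,"slide": [0,0,0.009],"spin": 0},
    {"grip": 1,"slide": [0,0,0],"spin": 0},
    {"grip": 1,"slide": [0,0,0],"spin": 0}
  ]
}}

```text
time: 25.1
tool_pos: [0.6071, 0.0911, 0.0548]
ee_rot: [-3.141, -0.0, 1.571]
wrist_force: [0.2, 0.9, -3.1]
width: 0.0328
finger_force: 30.0
```

>>> {"name": "arm_command", "arguments": {
  "plan": [
    {"grip": 1,"slide": [0,0,0.003],"spin": 0},
    {"grip": 1,"slide": [0,0,0],"spin": 0},
    {"grip": 1,"slide": [0,0,0],"spin": 0}
  ]
}}

```text
time: 25.48
tool_pos: [0.6073, 0.0912, 0.0545]
ee_rot: [3.141, 0.0, 1.571]
wrist_force: [-3.2, -1.1, 5.2]
width: 0.0323
finger_force: 30.0
```

In contact (+5 N). Releasing.

>>> {"name": "arm_command", "arguments": {
  "plan": [
    {"grip": 1,"slide": [0,0,-0.001],"spin": 0},
    {"grip": 1,"slide": [0,0,0],"spin": 0},
    {"grip": -1,"slide": [0,0,0],"spin": 0},
    {"grip": -1,"slide": [0,0,0],"spin": 0},
    {"grip": -1,"slide": [0,0,0],"spin": 0},
    {"grip": -1,"slide": [0,0,-0.04],"spin": 0},
    {"grip": -1,"slide": [0,0,-0.08],"spin": 0},
    {"grip": -1,"slide": [0,0,-0.08],"spin": 0},
    {"grip": -1,"slide": [0,0,0],"spin": 0},
    {"grip": -1,"slide": [0,0,0],"spin": 0}
  ]
}}

```text
time: 26.72
tool_pos: [0.6071, 0.0912, 0.1541]
ee_rot: [3.141, -0.0, 1.571]
wrist_force: [0.7, -0.5, 0.3]
width: 0.0936
finger_force: 0.0
```

>>> {"name": "arm_command", "arguments": {
  "plan": [
    {"grip": -1,"slide": [0.05,-0.02,0],"spin": 0},
    {"grip": -1,"slide": [0.08,-0.03,0],"spin": 0},
    {"grip": -1,"slide": [0.08,-0.03,0],"spin": 0},
    {"grip": -1,"slide": [0.08,-0.03,0],"spin": 0},
    {"grip": -1,"slide": [0.08,-0.03,0],"spin": 0},
    {"grip": -1,"slide": [0.08,-0.03,0],"spin": 0},
    {"grip": -1,"slide": [0.08,-0.02,0],"spin": 0},
    {"grip": -1,"slide": [0.05,-0.004,0],"spin": 0},
    {"grip": -1,"slide": [0,0,0],"spin": 0},
    {"grip": -1,"slide": [0,0,0],"spin": 0}
  ]
}}

```text
time: 27.98
tool_pos: [0.5107, 0.3799, 0.1533]
ee_rot: [-3.141, 0.001, 1.57]
wrist_force: [-0.1, -0.2, -0.1]
width: 0.094
finger_force: 0.0
```

```bash
python3 - <<'E'
from h import *
a=snapshot('top');b=snapshot('side')
z=lambda i,x,y:cv2.resize(i[y:y+165,x:x+225,::-1],(400,293))
cv2.imwrite('pics/z5.png',cv2.hconcat([z(a,80,140),z(b,180,210)]))
E
```

```text
(no output)
```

View pics/z5.png

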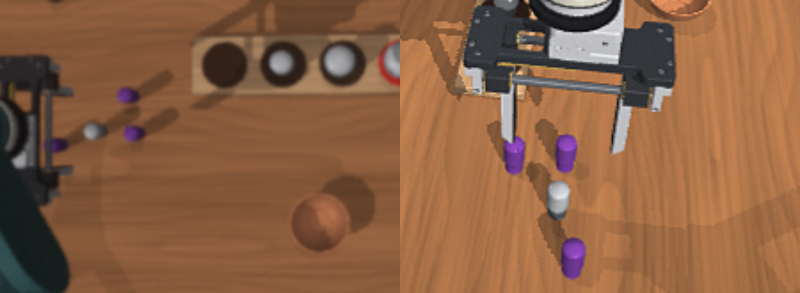

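Stake 34 stands centred on its pad. The grey small stake is clear of its purple neighbours along the finger line. Descending.

>>> {"name": "arm_command", "arguments": {
  "plan": [
    {"grip": -1,"slide": [0.002,0,0.05],"spin": 0},
    {"grip": -1,"slide": [0,0,0.05],"spin": 0},
    {"grip": -1,"slide": [0,0,0.05],"spin": 0},
    {"grip": -1,"slide": [0,0,0.04],"spin": 0},
    {"grip": -1,"slide": [0,0,0.02],"spin": 0},
    {"grip": -1,"slide": [0,0,0],"spin": 0},
    {"grip": -1,"slide": [0,0,0],"spin": 0}
  ]
}}

```text
time: 28.95
tool_pos: [0.511, 0.3826, 0.0502]
ee_rot: [3.14, -0.001, 1.571]
wrist_force: [-0.4, -0.5, -0.8]
width: 0.094
finger_force: 0.0
```

>>> {"name": "arm_command", "arguments": {
  "plan": [
    {"grip": -1,"slide": [0,0,0.025],"spin": 0},
    {"grip": -1,"slide": [0,0,0],"spin": 0},
    {"grip": 1,"slide": [0,0,0],"spin": 0},
    {"grip": 1,"slide": [0,0,0],"spin": 0},
    {"grip": 1,"slide": [0,0,0],"spin": 0},
    {"grip": 1,"slide": [0,0,0],"spin": 0},
    {"grip": 1,"slide": [0,0,0],"spin": 0},
    {"grip": 1,"slide": [0,0,0],"spin": 0},
    {"grip": 1,"slide": [0,0,0],"spin": 0},
    {"grip": 1,"slide": [0,0,0],"spin": 0}
  ]
}}

```text
time: 30.2
tool_pos: [0.5105, 0.3822, 0.0365]
ee_rot: [3.141, -0.0, 1.571]
wrist_force: [0.6, 0.2, 0.8]
width: 0.0232
finger_force: 30.0
```

>>> {"name": "arm_command", "arguments": {
  "plan": [
    {"grip": 1,"slide": [0,0,-0.05],"spin": 0},
    {"grip": 1,"slide": [0,0,-0.09],"spin": 0},
    {"grip": 1,"slide": [0,0,-0.08],"spin": 0},
    {"grip": 1,"slide": [-0.04,0.02,0],"spin": 0},
    {"grip": 1,"slide": [-0.07,0.04,0],"spin": 0},
    {"grip": 1,"slide": [-0.07,0.04,0],"spin": 0},
    {"grip": 1,"slide": [-0.07,0.04,0],"spin": 0},
    {"grip": 1,"slide": [-0.07,0.03,0],"spin": 0},
    {"grip": 1,"slide": [-0.05,0.02,0],"spin": 0},
    {"grip": 1,"slide": [-0.032,0.005,0],"spin": 0}
  ]
}}

```text
time: 31.45
tool_pos: [0.6072, 0.1782, 0.1433]
ee_rot: [-3.137, 0.001, 1.568]
wrist_force: [0.4, 0.3, -1.6]
width: 0.023
finger_force: 30.0
```

>>> {"name": "arm_command", "arguments": {
  "plan": [
    {"grip": 1,"slide": [0,0,0],"spin": 0},
    {"grip": 1,"slide": [0,0,0.05],"spin": 0},
    {"grip": 1,"slide": [0,0,0.05],"spin": 0},
    {"grip": 1,"slide": [0,0,0.05],"spin": 0},
    {"grip": 1,"slide": [0,0,0.015],"spin": 0},
    {"grip": 1,"slide": [0,0,0],"spin": 0},
    {"grip": 1,"slide": [0,0,0],"spin": 0}
  ]
}}

```text
time: 32.33
tool_pos: [0.6085, 0.1817, 0.0655]
ee_rot: [3.139, -0.001, 1.571]
wrist_force: [0.8, 0.1, -0.8]
width: 0.0226
finger_force: 30.0
```

>>> {"name": "arm_command", "arguments": {
  "plan": [
    {"grip": 1,"slide": [0,0,0.012],"spin": 0},
    {"grip": 1,"slide": [0,0,0.006],"spin": 0},
    {"grip": 1,"slide": [0,0,0],"spin": 0},
    {"grip": 1,"slide": [0,0,0],"spin": 0}
  ]
}}

```text
time: 32.83
tool_pos: [0.6077, 0.1811, 0.055]
ee_rot: [-3.142, -0.0, 1.571]
wrist_force: [-1.2, 0.3, -1.1]
width: 0.023
finger_force: 30.0
```

>>> {"name": "arm_command", "arguments": {
  "plan": [
    {"grip": 1,"slide": [0,0,0.002],"spin": 0},
    {"grip": 1,"slide": [0,0,0],"spin": 0},
    {"grip": 1,"slide": [0,0,0],"spin": 0}
  ]
}}

```text
time: 33.2
tool_pos: [0.6079, 0.1812, 0.0545]
ee_rot: [3.141, -0.0, 1.571]
wrist_force: [-1.2, -0.2, 2.5]
width: 0.0231
finger_force: 30.0
```

In contact. Releasing, rising and backing away to the left.

>>> {"name": "arm_command", "arguments": {
  "plan": [
    {"grip": -1,"slide": [0,0,0],"spin": 0},
    {"grip": -1,"slide": [0,0,0],"spin": 0},
    {"grip": -1,"slide": [0,0,0],"spin": 0},
    {"grip": -1,"slide": [0,0,-0.04],"spin": 0},
    {"grip": -1,"slide": [0,0,-0.08],"spin": 0},
    {"grip": -1,"slide": [0,0,-0.08],"spin": 0},
    {"grip": -1,"slide": [0,0,-0.08],"spin": 0},
    {"grip": -1,"slide": [0.08,-0.08,0],"spin": 0},
    {"grip": -1,"slide": [0.08,-0.08,0],"spin": 0},
    {"grip": -1,"slide": [0.08,-0.08,0],"spin": 0}
  ]
}}

```text
time: 34.45
tool_pos: [0.487, 0.3023, 0.1961]
ee_rot: [3.139, -0.002, 1.57]
wrist_force: [0.4, 1.3, 0.8]
width: 0.0938
finger_force: 0.0
```

>>> {"name": "arm_command", "arguments": {
  "plan": [
    {"grip": -1,"slide": [0.08,-0.08,0],"spin": 0},
    {"grip": -1,"slide": [0.08,-0.08,0],"spin": 0},
    {"grip": -1,"slide": [0.06,-0.06,0],"spin": 0},
    {"grip": -1,"slide": [0,0,0],"spin": 0},
    {"grip": -1,"slide": [0,0,0],"spin": 0}
  ]
}}

```text
time: 35.08
tool_pos: [0.3783, 0.4111, 0.1952]
ee_rot: [3.14, -0.001, 1.571]
wrist_force: [0.8, 0.2, -0.0]
width: 0.0944
finger_force: 0.0
```

```bash
python3 - <<'E'
from h import *
a=snapshot('top');b=snapshot('side')
z=lambda i,x,y:cv2.resize(i[y:y+165,x:x+225,::-1],(400,293))
cv2.imwrite('pics/z6.png',cv2.hconcat([z(a,140,130),z(b,140,130)]))
h=cv2.cvtColor(a,cv2.COLOR_RGB2HSV); m=(h[...,1]<70)&(h[...,2]>60); m[:158]=0;m[195:]=0;m[:,:185]=0;m[:,330:]=0
for c,s in blobs(m,15,900): print(c,s[2:],plane('top',c,.054)[:2].round(4))
E
```

```text
[306.05 172.72] [ 21  20 321] [ 0.6086 -0.087 ]
[270.98 173.64] [ 17  18 234] [0.6079 0.0039]
[238.06 174.71] [ 13  14 144] [0.6068 0.0896]
[203.71 175.07] [11 11 84] [0.6077 0.1798]
```

View pics/z6.png

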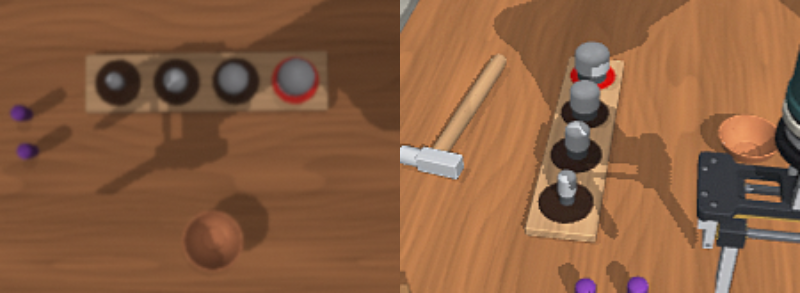

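All four stakes stand upright in order of size, from red to the far end, each within about 3 mm of its pad centre. The bowl and hammer have not moved. Handing in.

```bash
python3 -c "
from bench import ticket; print(ticket.close_job())"
```

```text
the job is handed in; nothing more can be done
None
```

The job is handed in at about 35 s: all four stakes stand upright on their pads, largest on red down to smallest at the far end, each within about 4 mm of its pad centre by the last top view, with the bowl, hammer and purple look-alikes left alone.

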